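# Load the black marker into the tip-up holder and stand it upright

## Task

Get the black marker standing ready to hand in its tip-up holder. Push the crank handle to lay the orange cup down flat against its stop, slide the marker along its trough, without lifting it out, until its end is fully home on the bottom of the flat cup, then push the crank handle the other way until the cup with the marker in it stands fully upright against its other stop, and let go. Do not shift the vial, the brass weight or the binder clip.

Things in the scene. Friction and masses are not known exactly. Their poses are not given: they have to be found in the camera images.
- dock: Fixed grey foot plate of the marker holder, 224 x 60 x 8 mm, on the mat (7.5 mm above the bench); place and yaw vary. Origin: underside, straight below the cup's hinge. +x = way the marker slides into the flat cup, crank on the +y side. An open aluminium V trough 24 mm wide runs at y=0 from x=-196 to -56 mm, rail tops 29 mm above the origin. Dark hinge cheeks at y=+-24 mm rise to 44 mm.
- cup (a joint): Angle of the orange cup, rad. 0 = flat against its stop, mouth to dock -x, in line with the trough; 1.571 = upright against its other stop, mouth up. Hinge along dock y at dock x=0, 32 mm above the dock origin. Stays where left (friction 0.1 N m, 2 to 3 N at the handle); starts at 0.5 to 0.9. Bore 22 mm, 58 mm deep, flared mouth 37 mm outside.
- crank_pin (a point): Where to push: on the axis of the black handle pin, 14 mm dia., parallel to dock y from y=34 to 96 mm; this point at y=74. Its thin arm is at y=38. At cup angle q it is at dock x=65 sin(q-0.785), height 32+65 cos(q-0.785) mm (x -46, 78 high when flat; x +46 when upright). Push to dock +x raises the cup, to -x lowers it; a level push by a vertical finger works all the way.
- cup_floor (a point): Centre of the inner bottom of the cup; turns with it. Flat: dock x = +8 mm, with the mouth at dock x = -50 mm.
- marker_front (a point): Centre of the end face of the marker that enters the cup, on the marker's axis. Starts at dock x = -92 to -62 mm, 6 to 36 mm short of the trough's cup end. When home it touches the cup's bottom, about 3 mm beside cup_floor, as the bore is 6 mm wider than the marker.
- marker_tail (a point): Centre of the other end face of the marker, the one to push, 134 mm from marker_front. When home in the flat cup it is at dock x = -126 mm. Its face spans 24 to 40 mm above the dock origin: closed fingertips held just above the rails (29 mm) meet it.
- marker: Black round marker pen, 16 mm diameter, 137 mm long, about 30 g, lying loose in the trough along dock x, its axis 32 mm above the dock origin. +x along the marker towards marker_front. It slides easily.
- vial: Bystander: brown vial with blue cap, 30 mm diameter, 66 mm tall, standing behind the dock; origin at the centre of its underside.
- brass_weight: Bystander: brass weight, 24 mm diameter, 35 mm tall, standing on the black bench in front of the dock; origin at the centre of its underside.
- clip: Bystander: black binder clip with wire handles, 32 x 29 x 36 mm, standing behind the dock; origin at the centre of its underside.

How it is judged:
By the outcome, as a careful person would: the job done as asked, in the order asked, and still so for the second after the job is handed in, with the robot touching nothing.
It also fails if it takes over 64 s, if anything falls off the work surface, if the arm or the gripper's body presses on something with over 40 N, if the wrist force passes 120 N, or if a joint passes its speed limit or range.

## Robot

A 6-joint arm with a two-finger parallel gripper is mounted at the origin on a cart in front of the work surface, level with it; the furniture and walls round the work are solid. World frame = base frame: x ahead of the robot, y to its left, z up, the work surface at z = 0. Lengths are in m, angles in degrees, forces in N, time in s.
With the tool pointing down it reaches from about 0.275 to 0.725 m from the base axis. Payload 5.6 kg.
Tool frame: the origin (TCP) lies at the very end of the fingers, on their centre line; the grasp point (between the pads) lies 19 mm behind it; z points along the fingers, y is the direction in which the jaws open and shut (so a half turn about z gives the same grasp; the last joint's range is limited). The gripper opens to 85 mm and grips with 20 to 120 N. Pads are 22 mm wide; open, the fingers measure 114 mm over their backs; the gripper's body (76 mm by 85 mm) begins 54 mm behind the grasp point. The pads swing forward as they close: fully open they stand 13 mm farther back than shut.
Start: joints at [83.686, 14.616, 6.199, 0, -81.583, -16.306], TCP at [0.212, 0.508, 0.231] pointing down, gripper open.
Joint ranges: [-168.99, 168.99], [-69.2, 112.95], [-62.41, 85.93], [-164.36, 98.24], [-168.68, -3.75], [-174.98, 174.98]. Speed limits (degrees/s): [147.25, 147.25, 180, 180, 180, 180].

## Interface

Orientations are given as [roll, pitch, yaw] about the fixed x, y, z axes, in that order (R = Rz(yaw) Ry(pitch) Rx(roll)).
In Python, from rig import env gives the robot as it stands.
- The arm moves only by the shell command python3 -m creep 'ROWS'. ROWS is text: rows parted by semicolons, each of 7 numbers parted by spaces: the shift along the tool's x, y, z in units of 25 mm (1.0 is 25 mm), then the turn, a rotation vector about the tool's x, y, z in units of 6 degrees (1.0 is 6 degrees), then the closure, from 0 (fully open) to 1 (shut). A call has 1 to 5 rows; each row shifts and turns the commanded pose from where the row before left it, along the tool's axes as they then stand; what a row does not reach is not made up. A row lasts 1/10 s, in which the tool goes at most 50 mm and 8.59 degrees, less where a joint would pass 70% of its speed; a pose out of reach is approached as far as the arm can. A call is refused whole if a number of a shift passes 1 or a number of a turn 1, either way. A call with a gripper value outside its range is refused whole. The fingers move at their own pace and stop on an object; the grip force is fixed at half the most. Time passes only in rows, so rows that do not move let the fingers close. It gives the time, the measured TCP pose, the force and the opening at its end, in the units of the state.
- env.sense(): the state, without advancing time (a new reading comes with each control period).
- env.snapshot(name): name is "scene" or "top"; returns a dict with "color" (400x640x3 uint8, blue, green, red), "fx", "fy", "cx", "cy" (pixels), "R" (3x3) and "t" (3): a world point X has camera coordinates R X + t. Camera axes: x right, y down, z forward; pixel columns grow to the right and rows downward; lengths in m; the calibration is good to about 2 mm. A picture is of the moment at which its call begins. There is no depth.
- env.sign_off(): hands the job in, once; it reports no verdict.
The state is a dict: "time": time; "joint_positions": joint angles; "joint_velocities": joint speeds; "tau": joint torques, N m; "tcp_pos": TCP position; "tool_rot": TCP orientation; "ft_force": force on the tool from outside, world axes, zero at the start; "ft_torque": the same for the moment, N m; "opening": finger opening in m.
Only numpy, scipy, OpenCV 4.12 (cv2) and the standard library are available. Lean on these libraries where they do the work, as an engineer would, in place of code of your own. Each camera call takes 0.05 s, during which the arm holds its last target.

## Working session

There is one attempt and no reset: what is moved stays moved. The work goes in short steps, Python scripts to look and compute and a shell command to move; the robot and the scene stay as the last step left them, time stands still between calls to the robot, and variables do not carry over. Pictures are saved under pics/ and viewed, and the job is handed in when it is done.

```bash
mkdir -p pics; ls; python3 - <<'E'
from rig import env
import cv2,json
s=env.sense();print(s)
for n in("scene","top"):
    d=env.snapshot(n);cv2.imwrite(f"pics/{n}0.png",d["color"]);print(n,{k:(v.tolist() if hasattr(v,'tolist') else v) for k,v in d.items() if k!="color"})
E
```

```text
pics
{'time': 0.0, 'joint_positions': array([ 8.36839986e+01,  1.46535084e+01,  6.12938461e+00, -2.92087459e-02,
       -8.15840078e+01, -1.63054270e+01]), 'joint_velocities': array([-0.05330538,  0.04189735,  0.06369142, -0.09445927,  0.02312488,
       -0.04129989]), 'tau': array([-1.01617730e-03, -3.86627162e+01,  2.37940478e+01,  5.36538541e+00,
       -6.09604991e-03, -1.55364063e-05]), 'tcp_pos': array([0.21130165, 0.50723366, 0.23037731]), 'tool_rot': array([ 1.79888107e+02, -2.63480047e-03, -2.26257281e+01]), 'ft_force': array([-0.24997427,  0.55290108, -0.53821527]), 'ft_torque': array([ 0.05173677,  0.06411169, -0.04634921]), 'opening': 0.08532813528915599}
scene {'fx': 470.5480532333723, 'fy': 470.5480532333723, 'cx': 316.3332531729431, 'cy': 198.61955146452314, 'R': [[0.755765885019221, -0.6548246363653366, 0.004756327377124519], [-0.37824475884687575, -0.44245730654922993, -0.8131189545731115], [0.534554795550449, 0.612728510427094, -0.5820781245363994]], 't': [-0.5407504452395355, 0.19796638508881595, 0.814523221428729]}
top {'fx': 386.36643002155444, 'fy': 386.36643002155444, 'cx': 318.5295132929134, 'cy': 200.66408310313537, 'R': [[-0.14223025854666008, -0.9898335953462992, -8.412828662074838e-05], [-0.9668116790949401, 0.13894043756081248, -0.21440786360586844], [0.21223979532447004, -0.030413949665052536, -0.9767442146981975]], 't': [-0.08047330469596282, 0.5916831860757519, 0.8099408183717415]}
```

View pics/scene0.png

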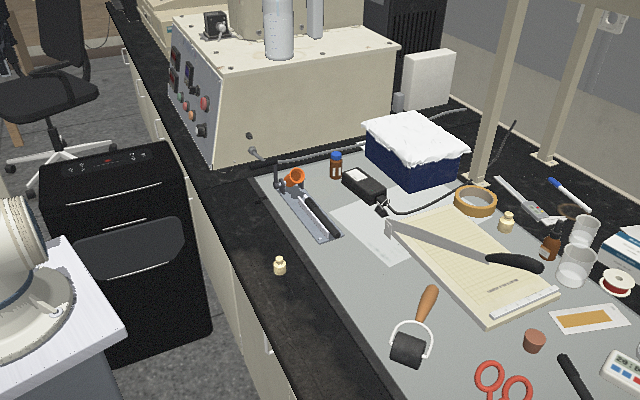

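View pics/top0.png

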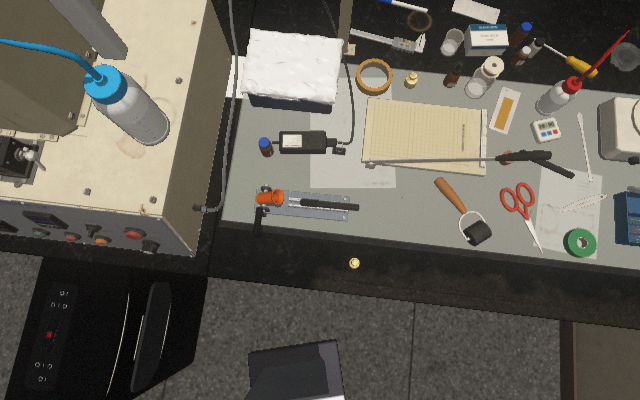

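```bash
cat > h.py <<'E'
import numpy as np,cv2
from rig import env
def proj(d,X):
    X=np.atleast_2d(X);c=X@np.array(d["R"]).T+np.array(d["t"])
    return np.c_[d["fx"]*c[:,0]/c[:,2]+d["cx"],d["fy"]*c[:,1]/c[:,2]+d["cy"]]
def back(d,u,v,z):
    R=np.array(d["R"]);t=np.array(d["t"]);C=-R.T@t
    r=R.T@np.array([(u-d["cx"])/d["fx"],(v-d["cy"])/d["fy"],1]);return C+r*(z-C[2])/r[2]
def crop(d,name,x0,y0,x1,y1,k):
    im=cv2.resize(d["color"][y0:y1,x0:x1],None,fx=k,fy=k,interpolation=cv2.INTER_CUBIC);cv2.imwrite(name,im)
E
python3 - <<'E'
from h import *
t=env.snapshot("top");s=env.snapshot("scene")
print(proj(t,[.212,.508,.231]),proj(s,[.212,.508,.231]))
crop(t,"pics/t1.png",235,170,375,280,5.7)
crop(s,"pics/s1.png",260,150,360,250,6)
E
```

```text
[[-67.59998551 457.31920119]] [[13.00956557 73.03542687]]
```

View pics/t1.png

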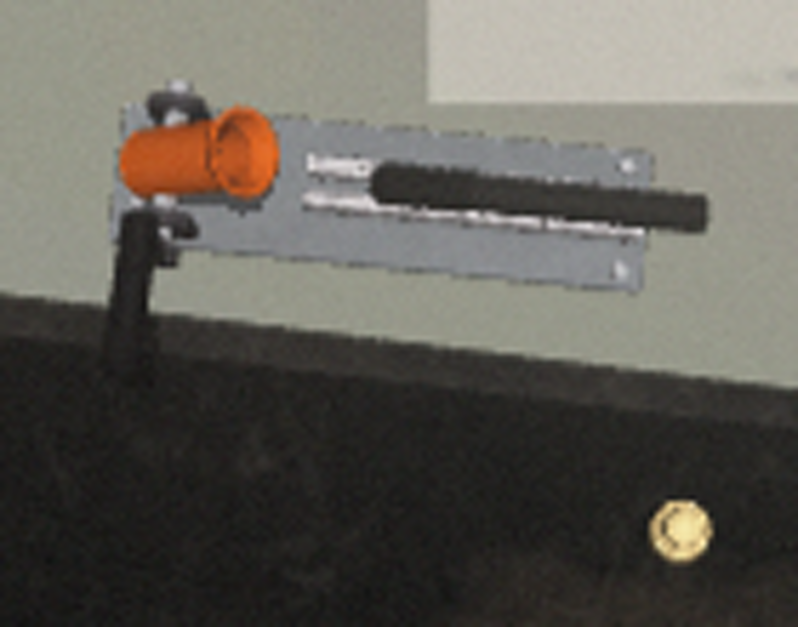

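View pics/s1.png

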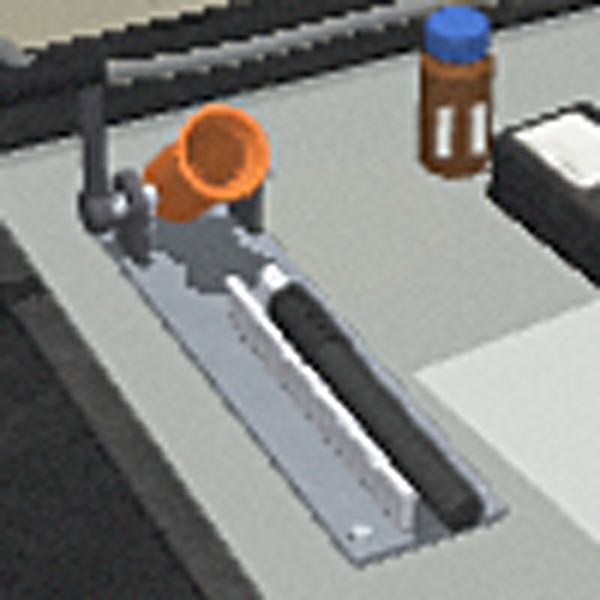

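```bash
cat > fit.py <<'E'
from h import *
from scipy.optimize import least_squares
t=env.snapshot("top");s=env.snapshot("scene")
T=lambda a,b:(a/5.7+235,b/5.7+170)
S=lambda a,b:(a/6+260,b/6+150)
def P(p,x,y,z):
    c,n=np.cos(p[2]),np.sin(p[2]);return np.array([p[0]+c*x-n*y,p[1]+n*x+c*y,.0075+z])
obs=[(t,T(654,152),lambda p:P(p,p[3]-.224,-.03,.008)),(t,T(638,292),lambda p:P(p,p[3]-.224,.03,.008)),
(t,T(112,240),lambda p:P(p,p[3],.03,.008)),(t,T(122,103),lambda p:P(p,p[3],-.03,.008)),
(t,T(306,162),lambda p:P(p,-.056,-.011,.029)),(t,T(303,200),lambda p:P(p,-.056,.011,.029)),(t,T(642,232),lambda p:P(p,-.196,.011,.029)),
(s,S(230,280),lambda p:P(p,-.056,.011,.029)),(s,S(410,492),lambda p:P(p,-.196,.011,.029)),
(s,S(510,513),lambda p:P(p,p[3]-.224,-.03,.008)),(s,S(360,560),lambda p:P(p,p[3]-.224,.03,.008)),
(t,T(130,385),lambda p:P(p,.065*np.sin(p[4]-.785),.096,.032+.065*np.cos(p[4]-.785))),
(t,T(145,212),lambda p:P(p,.065*np.sin(p[4]-.785),.034,.032+.065*np.cos(p[4]-.785))),
]
f=lambda p:np.concatenate([proj(d,g(p))[0]-u for d,u,g in obs])
r=least_squares(f,[.35,.6,1.57,.025,.7],x_scale=[.01,.01,.1,.01,.1],loss='soft_l1')
print(r.x);print(np.round(f(r.x).reshape(-1,2),1))
p=r.x;np.save("dock.npy",p)
print("mk front top", [back(t,*T(371,183),.0395),back(t,*T(708,213),.0395),back(s,*S(275,300),.0395),back(s,*S(465,515),.0395)])
def dk(X):
    c,n=np.cos(p[2]),np.sin(p[2]);d=np.array(X)[:2]-p[:2];return [c*d[0]+n*d[1],-n*d[0]+c*d[1]]
for X in (back(t,*T(371,183),.0395),back(t,*T(708,213),.0395)):print(dk(X))
print("weight",back(t,*T(681,530),.035),dk(back(t,*T(681,530),.035)))
E
python3 fit.py
```

```text
[ 0.60132234 -0.04189904  7.6213312   0.02577148  0.72474478]
[[ 0.3 -0.4]
 [ 1.3 -0.4]
 [-0.5  0.4]
 [ 0.9  0. ]
 [ 0.9 -1.7]
 [ 0.4  0.9]
 [ 0.9  0.5]
 [-1.1 -2. ]
 [-0.9 -1.6]
 [ 0.2 -2.4]
 [-0.5 -1.5]
 [-0.5 -1. ]
 [ 0.5  0.7]]
mk front top [array([ 0.58228666, -0.12163857,  0.0395    ]), array([ 0.55040768, -0.25569697,  0.0395    ]), array([ 0.5767422 , -0.12499156,  0.0395    ]), array([ 0.54676866, -0.25804508,  0.0395    ])]
[np.float64(-0.08198006402442184), np.float64(0.00013830060479838938)]
[np.float64(-0.21977669551961138), np.float64(0.0002502690589060025)]
weight [ 0.42629952 -0.22461473  0.035     ] [np.float64(-0.21814590250477492), np.float64(0.12818103732329642)]
```

```bash
python3 - <<'E'
from h import *
t=env.snapshot("top");s=env.snapshot("scene")
print("box base corner",back(s,213,166,0),back(t,197,255,0),back(t,150,235,.2))
print("box far top corner", back(s,172,18,.25),back(s,213,166,0))
print("vial",back(t,266,142,.07),"clip",back(t,338,150,.03))
q=[]
for a in range(80,-10,-10):
    for r in(.5,.62):
        q.append([a,r]+proj(t,[r*np.cos(np.radians(a)),r*np.sin(np.radians(a)),.23])[0].round().tolist()+proj(s,[r*np.cos(np.radians(a)),r*np.sin(np.radians(a)),.23])[0].round().tolist())
for l in q:print(l)
E
```

```text
box base corner [0.52608417 0.1873524  0.        ] [0.49902478 0.13670922 0.        ] [0.52450928 0.1610465  0.2       ]
box far top corner [0.68790132 0.6389869  0.25      ] [0.52608417 0.1873524  0.        ]
vial [ 0.72851322 -0.06262982  0.07      ] clip [ 0.69932399 -0.22944419  0.03      ]
[80, 0.5, -62.0, 546.0, -48.0, 89.0]
[80, 0.62, -140.0, 543.0, -47.0, 72.0]
[70, 0.5, -44.0, 482.0, -2.0, 82.0]
[70, 0.62, -115.0, 464.0, 5.0, 65.0]
[60, 0.5, -18.0, 424.0, 40.0, 79.0]
[60, 0.62, -81.0, 394.0, 53.0, 61.0]
[50, 0.5, 14.0, 372.0, 79.0, 77.0]
[50, 0.62, -39.0, 332.0, 98.0, 60.0]
[40, 0.5, 52.0, 328.0, 116.0, 79.0]
[40, 0.62, 8.0, 280.0, 140.0, 61.0]
[30, 0.5, 94.0, 292.0, 150.0, 82.0]
[30, 0.62, 59.0, 238.0, 179.0, 65.0]
[20, 0.5, 139.0, 264.0, 182.0, 89.0]
[20, 0.62, 113.0, 205.0, 216.0, 71.0]
[10, 0.5, 186.0, 245.0, 210.0, 98.0]
[10, 0.62, 170.0, 183.0, 251.0, 81.0]
[0, 0.5, 234.0, 234.0, 236.0, 110.0]
[0, 0.62, 228.0, 170.0, 283.0, 95.0]
```

```bash
python3 - <<'E'
from h import *
s=env.snapshot("scene");crop(s,"pics/s2.png",0,0,260,340,1.75)
print(proj(s,[[0,0,0],[0,0,.2],[0,0,.4],[.1,.25,.5]]))
E
```

```text
[[   3.94305655  312.98424317]
 [ -47.5095906   222.44165134]
 [-119.55695923   95.65798029]
 [ -87.43395453  -31.47996173]]
```

View pics/s2.png

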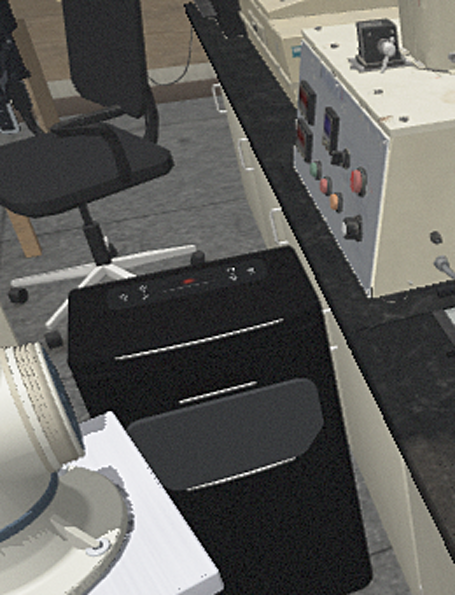

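```bash
cat > st.py <<'E'
from h import *
import sys
p=np.load("dock.npy");c,n=np.cos(p[2]),np.sin(p[2])
s=env.sense();x=s["tcp_pos"];d=x[:2]-p[:2]
# dock yaw; tool at yaw dock-180: tool x=-dock x, tool y=+dock y, z down
D=np.array([c*d[0]+n*d[1],-n*d[0]+c*d[1],x[2]-.0075])
print("t",round(s["time"],2),"dock mm",(D*1e3).round(1),"rot",s["tool_rot"].round(1),"yawerr",round((s["tool_rot"][2]-np.degrees(p[2])+180+180)%360-180,2),"F",s["ft_force"].round(1),"Fdock",(np.array([c*s["ft_force"][0]+n*s["ft_force"][1],-n*s["ft_force"][0]+c*s["ft_force"][1]])).round(1),"op",round(s["opening"],4),"j",s["joint_positions"].round(0))
if len(sys.argv)>3:
    T=np.array([float(a) for a in sys.argv[1:4]])/1e3; e=T-D
    print("units tool", (np.array([-e[0],e[1],-e[2]])/.025).round(2))
E
python3 -m creep '0 0 0 0 0 1 1;0 0 0 0 0 1 1;0 0 0 0 0 1 1;0 0 0 0 0 1 1;0 0 0 0 0 1 1'
python3 -m creep '0 0 0 0 0 1 1;0 0 0 0 0 1 1;0 0 0 0 0 1 1;0 0 0 0 0 1 1;0 0 0 0 0 1 1'
python3 -m creep '0 0 0 0 0 1 1;0 0 0 0 0 1 1;0 0 0 0 0 1 1;0 0 0 0 0 0.45 1;0 0 0 0 0 0 1'
python3 st.py 35 78 150
```

```text
time: 0.95
tcp_pos: [0.2115, 0.5077, 0.2313]
tool_rot: [180.0, 0.0, -52.9]
ft_force: [0.6, -0.4, 0.0]
opening: 0.0125
time: 1.45
tcp_pos: [0.2115, 0.5077, 0.2313]
tool_rot: [180.0, -0.0, -82.9]
ft_force: [-0.6, 0.2, 0.3]
opening: 0.0
time: 1.95
tcp_pos: [0.2115, 0.5077, 0.2313]
tool_rot: [-180.0, 0.0, -103.3]
ft_force: [0.1, 0.4, -0.2]
opening: 0.0001
t 1.95 dock mm [444.9 506.  223.8] rot [-180.     0.  -103.3] yawerr -0.01 F [ 0.1  0.4 -0.2] Fdock [ 0.4 -0. ] op 0.0001 j [ 84.  15.   6.   0. -82. -97.]
units tool [ 16.4  -17.12   2.95]
```

```bash

python3 -m creep '0.9 -0.95 0 0 0 0 1;0.9 -0.95 0 0 0 0 1;0.9 -0.95 0 0 0 0 1;0.9 -0.95 0 0 0 0 1;0.9 -0.95 0 0 0 0 1'
python3 -m creep '0.9 -0.95 0 0 0 0 1;0.9 -0.95 0 0 0 0 1;0.9 -0.95 0 0 0 0 1;0.9 -0.95 0 0 0 0 1;0.9 -0.95 0 0 0 0 1'
python3 st.py 35 78 150
```

```text
time: 2.45
tcp_pos: [0.3016, 0.3697, 0.2314]
tool_rot: [-180.0, 0.0, -103.2]
ft_force: [-0.1, 0.5, 0.6]
opening: -0.0004
time: 2.95
tcp_pos: [0.3913, 0.2328, 0.2315]
tool_rot: [-180.0, 0.0, -103.2]
ft_force: [0.6, 0.3, -0.0]
opening: 0.0003
t 2.95 dock mm [218.9 267.7 224. ] rot [-180.     0.  -103.2] yawerr 0.12 F [ 0.6  0.3 -0. ] Fdock [ 0.5 -0.5] op 0.0003 j [ 51.   4.  -7.   0. -79. -64.]
units tool [ 7.36 -7.59  2.96]
```

```bash

python3 -m creep '0.9 -0.9 0 0 0 0 1;0.9 -0.9 0 0 0 0 1;0.9 -0.9 0 0 0 0 1;0.9 -0.9 0 0 0 0 1;0.9 -0.9 0 0 0 0 1'
python3 -m creep '0.9 -0.95 0.3 0 0 0 1;0.9 -0.95 0.3 0 0 0 1;0.9 -0.9 0.4 0 0 0 1;0 0 0.9 0 0 0 1;0 0 0.9 0 0 0 1'
python3 st.py 35 78 60
python3 - <<'E'
from h import *
s=env.snapshot("scene");crop(s,"pics/s3.png",220,50,380,250,3)
t=env.snapshot("top");crop(t,"pics/t3.png",180,130,380,290,4)
E
```

```text
time: 3.45
tcp_pos: [0.4749, 0.0974, 0.2315]
tool_rot: [-180.0, 0.0, -103.2]
ft_force: [0.3, -0.0, -0.5]
opening: -0.0003
time: 3.95
tcp_pos: [0.5275, 0.0159, 0.1606]
tool_rot: [-180.0, 0.0, -103.3]
ft_force: [-0.0, 1.4, 0.5]
opening: 0.0001
t 3.95 dock mm [ 39.2  85.2 153.1] rot [-180.     0.  -103.3] yawerr -0.01 F [-0.   1.4  0.5] Fdock [1.3 0.3] op 0.0001 j [ 19.  14.  -5.  -0. -71. -32.]
units tool [ 0.17 -0.29  3.73]
```

View pics/s3.png

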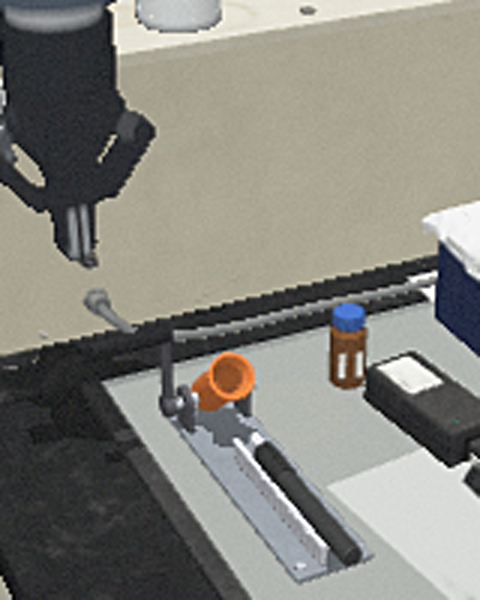

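View pics/t3.png

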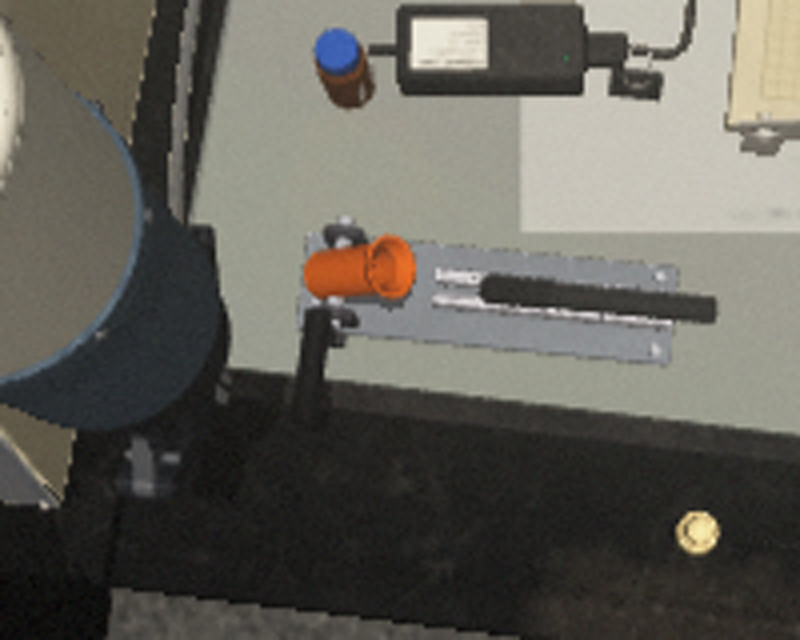

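```bash
python3 - <<'E'
from h import *
x=env.sense()["tcp_pos"];print(x,proj(env.snapshot("scene"),x),proj(env.snapshot("top"),x))
E
python3 -m creep '0.2 -0.2 0.9 0 0 0 1;0 0 0.9 0 0 0 1;0 0 0.9 0 0 0 1;0 0 0.9 0 0 0 1;0 0 0 0 0 0 1'
python3 st.py 35 78 60
python3 - <<'E'
from h import *
s=env.snapshot("scene");crop(s,"pics/s4.png",220,50,380,250,3)
E
```

```text
[0.5249084  0.01625182 0.15821612] [[244.82885829 135.2514014 ]] [[232.19709842 227.14944633]]
time: 4.65
tcp_pos: [0.5295, 0.0109, 0.0701]
tool_rot: [179.8, -0.1, -103.3]
ft_force: [-0.6, -0.8, 0.9]
opening: -0.0002
t 4.65 dock mm [34.8 82.1 62.6] rot [ 1.798e+02 -1.000e-01 -1.033e+02] yawerr 0.05 F [-0.6 -0.8  0.9] Fdock [-0.9  0.4] op -0.0002 j [ 18.  19. -13.  -0. -59. -31.]
units tool [-0.01 -0.16  0.1 ]
```

View pics/s4.png

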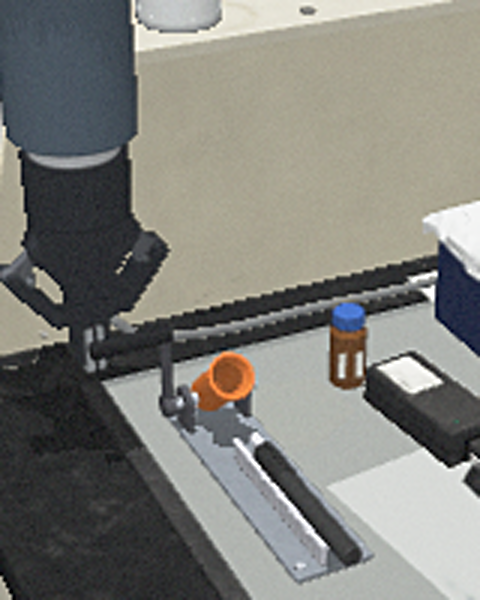

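```bash

python3 -m creep '0.4 0 0 0 0 0 1;0.4 0 0 0 0 0 1;0.3 0 0 0 0 0 1;0.2 0 0 0 0 0 1;0.2 0 0 0 0 0 1'
python3 st.py
python3 -m creep '0.2 0 0.1 0 0 0 1;0.2 0 0.1 0 0 0 1;0.2 0 0 0 0 0 1;0.2 0 0 0 0 0 1;0.1 0 0 0 0 0 1'
python3 st.py
```

```text
time: 5.2
tcp_pos: [0.5223, -0.0261, 0.0717]
tool_rot: [-179.9, 0.0, -103.3]
ft_force: [1.7, 2.4, -0.7]
opening: -0.0003
t 5.2 dock mm [-2.8 80.5 64.2] rot [-179.9    0.  -103.3] yawerr -0.02 F [ 1.7  2.4 -0.7] Fdock [ 2.8 -1.1] op -0.0003 j [ 14.  18. -14.  -0. -58. -28.]
time: 5.7
tcp_pos: [0.5163, -0.0475, 0.0657]
tool_rot: [179.9, 0.0, -103.3]
ft_force: [1.5, 4.9, -3.6]
opening: 0.0003
t 5.7 dock mm [-25.   81.4  58.2] rot [ 179.9    0.  -103.3] yawerr -0.02 F [ 1.5  4.9 -3.6] Fdock [ 5.1 -0.3] op 0.0003 j [ 12.  18. -15.  -0. -57. -25.]
```

```bash

python3 -m creep '0.08 0 0 0 0 0 1;0.08 0 0 0 0 0 1;0 0 0 0 0 0 1'
python3 st.py
python3 -m creep '0.08 0 0 0 0 0 1;0.08 0 0 0 0 0 1;0 0 0 0 0 0 1'
python3 st.py
python3 - <<'E'
from h import *
s=env.snapshot("scene");crop(s,"pics/s5.png",220,50,380,250,3)
E
```

```text
time: 6.0
tcp_pos: [0.5161, -0.0494, 0.0659]
tool_rot: [180.0, 0.2, -103.4]
ft_force: [0.3, 12.2, -4.2]
opening: -0.0001
t 6.0 dock mm [-26.9  81.2  58.4] rot [ 180.     0.2 -103.4] yawerr -0.03 F [ 0.3 12.2 -4.2] Fdock [11.9  2.5] op -0.0001 j [ 12.  18. -15.  -0. -57. -25.]
time: 6.3
tcp_pos: [0.5162, -0.05, 0.0658]
tool_rot: [-179.9, 0.6, -103.4]
ft_force: [1.8, 24.5, -5.0]
opening: -0.0001
t 6.3 dock mm [-27.5  80.9  58.3] rot [-179.9    0.6 -103.4] yawerr -0.05 F [ 1.8 24.5 -5. ] Fdock [24.2  3.9] op -0.0001 j [ 11.  18. -15.  -1. -57. -25.]
```

View pics/s5.png

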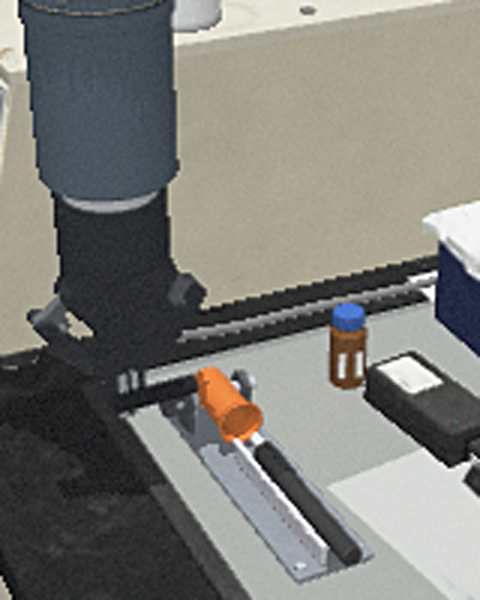

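```bash

python3 -m creep '-0.4 0 0 0 0 0 1;-0.4 0 0 0 0 0 1;0 0 -0.9 0 0 0 1;0 0 -0.9 0 0 0 1;0 0 -0.9 0 0 0 1'
python3 -m creep '0 0 -0.7 0 0 0 1;1 0 0 0 0 0 1;1 0 0 0 0 0 1;1 -0.3 0 0 0 0 1;1 -0.5 0 0 0 0 1'
python3 -m creep '1 -0.5 0 0 0 0 1;1 -0.5 0 0 0 0 1;1 -0.5 0 0 0 0 1;1 -0.5 0 0 0 0 1;1 -0.4 0 0 0 0 1'
python3 -m creep '0.8 0 0 0 0 0 1;0 0 0 0 0 0 1'
python3 st.py -255 0 32
python3 - <<'E'
from h import *
s=env.snapshot("scene");crop(s,"pics/s6.png",220,50,400,270,2.7)
t=env.snapshot("top");crop(t,"pics/t6.png",200,130,400,290,4)
E
```

```text
time: 6.85
tcp_pos: [0.5193, -0.0366, 0.1348]
tool_rot: [180.0, -0.1, -103.3]
ft_force: [-0.2, -1.0, 0.0]
opening: 0.0003
time: 7.35
tcp_pos: [0.5153, -0.1393, 0.1519]
tool_rot: [180.0, -0.1, -103.3]
ft_force: [1.3, 1.1, -0.3]
opening: 0.0
time: 7.85
tcp_pos: [0.5453, -0.2751, 0.1514]
tool_rot: [179.9, -0.1, -103.3]
ft_force: [1.0, 0.5, -0.5]
opening: 0.0003
time: 8.05
tcp_pos: [0.5398, -0.2955, 0.1509]
tool_rot: [179.9, -0.1, -103.5]
ft_force: [0.5, 0.1, 0.0]
opening: 0.0
t 8.05 dock mm [-260.9    1.4  143.4] rot [ 1.799e+02 -1.000e-01 -1.035e+02] yawerr -0.16 F [0.5 0.1 0. ] Fdock [ 0.2 -0.5] op 0.0 j [-14.  24.   8.   0. -74.   1.]
units tool [-0.24 -0.06  4.46]
```

View pics/s6.png

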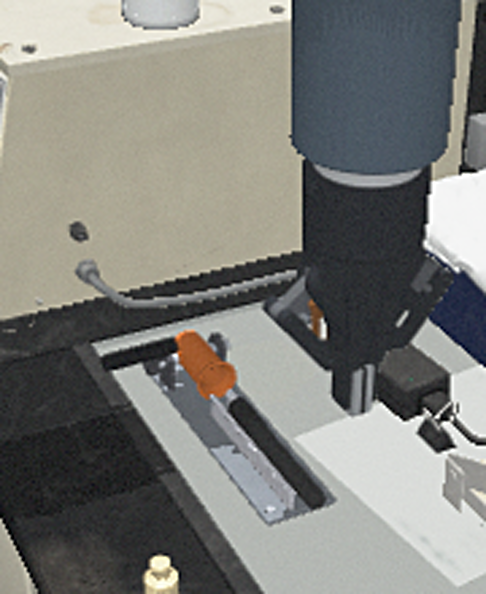

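View pics/t6.png

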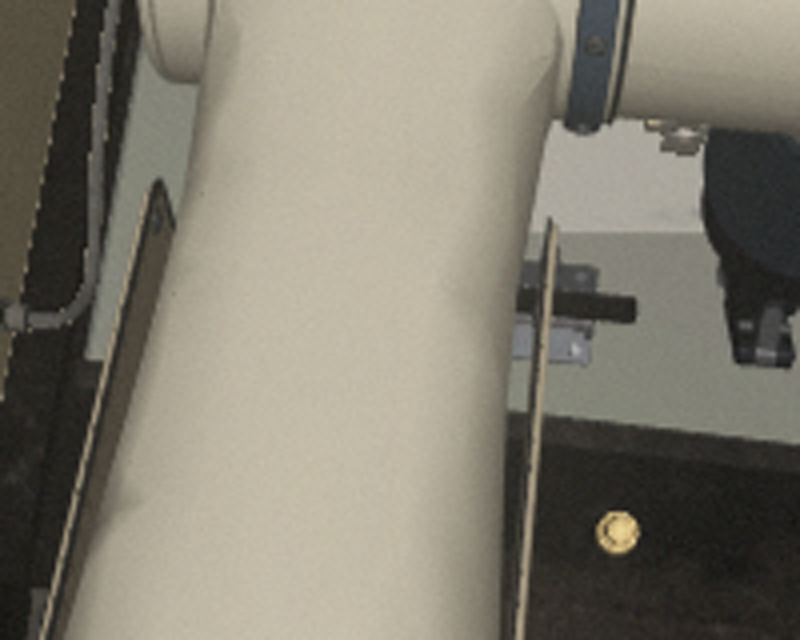

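```bash

python3 -m creep '0 -0.05 0.9 0 0 0 1;0 0 0.9 0 0 0 1;0 0 0.9 0 0 0 1;0 0 0.9 0 0 0 1;0 0 0.8 0 0 0 1'
python3 -m creep '-0.2 0 0.05 0 0 0.02 1;-0.2 0 0 0 0 0 1;-0.2 0 0 0 0 0 1'
python3 st.py -225 0 32
python3 - <<'E'
from h import *
s=env.snapshot("scene");crop(s,"pics/s7.png",260,130,380,260,4.5)
E
```

```text
time: 8.65
tcp_pos: [0.542, -0.2921, 0.0405]
tool_rot: [180.0, -0.0, -103.3]
ft_force: [0.0, 0.2, -0.1]
opening: 0.0002
time: 8.95
tcp_pos: [0.5468, -0.278, 0.0416]
tool_rot: [-179.9, -0.0, -103.4]
ft_force: [0.5, 0.1, 1.4]
opening: -0.0002
t 8.95 dock mm [-242.3   -1.3   34.1] rot [-179.9   -0.  -103.4] yawerr -0.05 F [0.5 0.1 1.4] Fdock [ 0.2 -0.5] op -0.0002 j [-12.  28.  -2.   0. -59.  -1.]
units tool [-0.69  0.05  0.08]
```

View pics/s7.png

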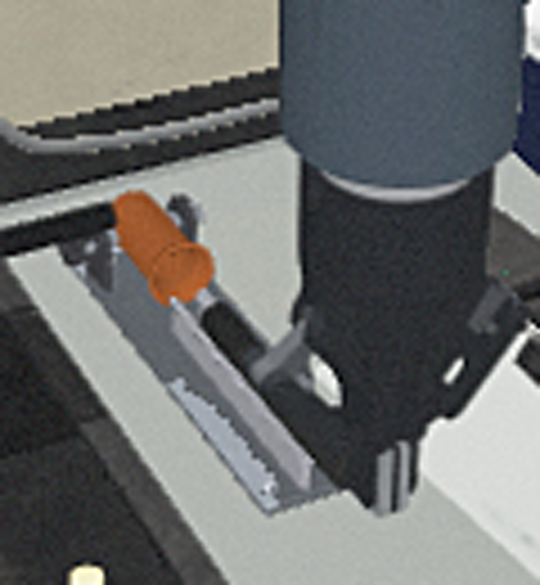

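```bash

python3 -m creep '-0.3 0.02 0.03 0 0 0 1;-0.2 0 0 0 0 0 1;-0.2 0 0 0 0 0 1;-0.3 0 0 0 0 0 1;-0.3 0 0 0 0 0 1'
python3 st.py
python3 -m creep '-0.4 0 0 0 0 0 1;-0.4 0 0 0 0 0 1;-0.4 0 0 0 0 0 1;-0.4 0 0 0 0 0 1;-0.3 0 0 0 0 0 1'
python3 st.py
python3 -m creep '-0.3 0 0 0 0 0 1;-0.2 0 0 0 0 0 1;0 0 0 0 0 0 1'
python3 st.py -137 0 32
python3 - <<'E'
from h import *
s=env.snapshot("scene");crop(s,"pics/s8.png",260,130,380,260,4.5)
E
```

```text
time: 9.5
tcp_pos: [0.553, -0.2463, 0.0395]
tool_rot: [-180.0, -0.0, -103.4]
ft_force: [0.5, -0.9, 0.6]
opening: 0.0002
t 9.5 dock mm [-2.1e+02 -1.0e-01  3.2e+01] rot [-180.    -0.  -103.4] yawerr -0.12 F [ 0.5 -0.9  0.6] Fdock [-0.8 -0.7] op 0.0002 j [ -9.  28.  -3.   0. -59.  -4.]
time: 10.0
tcp_pos: [0.564, -0.1994, 0.0393]
tool_rot: [180.0, 0.0, -103.4]
ft_force: [0.1, -0.4, 0.0]
opening: 0.0003
t 10.0 dock mm [-161.9   -0.    31.8] rot [ 180.     0.  -103.4] yawerr -0.08 F [ 0.1 -0.4  0. ] Fdock [-0.4 -0.2] op 0.0003 j [ -5.  27.  -5.  -0. -58.  -9.]
time: 10.3
tcp_pos: [0.5667, -0.1876, 0.0392]
tool_rot: [180.0, 0.0, -103.4]
ft_force: [0.4, -0.4, 0.3]
opening: 0.0002
t 10.3 dock mm [-1.498e+02  1.000e-01  3.170e+01] rot [ 180.     0.  -103.4] yawerr -0.07 F [ 0.4 -0.4  0.3] Fdock [-0.3 -0.5] op 0.0002 j [ -3.  27.  -5.  -0. -58. -10.]
units tool [-0.51 -0.   -0.01]
```

View pics/s8.png

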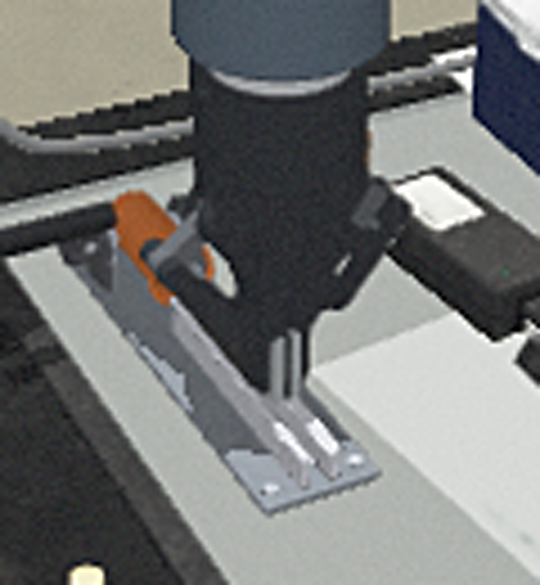

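```bash

python3 -m creep '-0.2 0 0 0 0 0 1;-0.1 0 0 0 0 0 1;-0.08 0 0 0 0 0 1;0 0 0 0 0 0 1'
python3 st.py -137 0 32
python3 -m creep '-0.08 0 0 0 0 0 1;-0.04 0 0 0 0 0 1;0 0 0 0 0 0 1'
python3 st.py -137 0 32
python3 -m creep '-0.04 0 0 0 0 0 1;-0.04 0 0 0 0 0 1;0 0 0 0 0 0 1'
python3 st.py -137 0 32
```

```text
time: 10.75
tcp_pos: [0.5689, -0.1789, 0.0393]
tool_rot: [180.0, 0.0, -103.4]
ft_force: [-0.6, 0.9, -0.3]
opening: -0.0001
t 10.75 dock mm [-1.408e+02 -1.000e-01  3.180e+01] rot [ 180.     0.  -103.4] yawerr -0.1 F [-0.6  0.9 -0.3] Fdock [0.8 0.8] op -0.0001 j [ -2.  27.  -5.  -0. -58. -11.]
units tool [-0.15  0.   -0.01]
time: 11.05
tcp_pos: [0.5696, -0.1761, 0.0393]
tool_rot: [-180.0, 0.0, -103.4]
ft_force: [1.2, -0.1, 0.0]
opening: 0.0001
t 11.05 dock mm [-1.379e+02 -1.000e-01  3.180e+01] rot [-180.     0.  -103.4] yawerr -0.11 F [ 1.2 -0.1  0. ] Fdock [ 0.1 -1.2] op 0.0001 j [ -2.  27.  -5.  -0. -58. -11.]
units tool [-0.03  0.   -0.01]
time: 11.35
tcp_pos: [0.5698, -0.175, 0.0394]
tool_rot: [180.0, -0.1, -103.4]
ft_force: [0.1, -5.3, 0.8]
opening: -0.0001
t 11.35 dock mm [-136.8    0.    31.9] rot [ 1.800e+02 -1.000e-01 -1.034e+02] yawerr -0.11 F [ 0.1 -5.3  0.8] Fdock [-5.2 -1.3] op -0.0001 j [ -2.  27.  -5.   0. -58. -11.]
units tool [ 0.01 -0.   -0.  ]
```

```bash

python3 -m creep '-0.04 0 0 0 0 0 1;0 0 0 0 0 0 1'
python3 st.py
python3 -m creep '0.5 0 0 0 0 0 1;0.5 0 0 0 0 0 1;0 0 -0.9 0 0 0 1;0 0 -0.9 0 0 0 1;0 0 -0.9 0 0 0 1'
python3 -m creep '0 0 -0.9 0 0 0 1;0 0.9 0 0 0 0 1;0 0.9 0 0 0 0 1;0 0.9 0 0 0 0 1;0 0.5 0 0 0 0 1'
python3 st.py -90 80 58
python3 - <<'E'
from h import *
s=env.snapshot("scene");crop(s,"pics/s9.png",260,130,380,260,4.5)
E
```

```text
time: 11.55
tcp_pos: [0.5697, -0.1749, 0.0395]
tool_rot: [180.0, -0.1, -103.4]
ft_force: [-1.9, -7.7, 1.2]
opening: 0.0001
t 11.55 dock mm [-1.367e+02  1.000e-01  3.200e+01] rot [ 1.800e+02 -1.000e-01 -1.034e+02] yawerr -0.11 F [-1.9 -7.7  1.2] Fdock [-7.9  0.1] op 0.0001 j [ -2.  27.  -5.   0. -58. -12.]
time: 12.05
tcp_pos: [0.5642, -0.1981, 0.1074]
tool_rot: [180.0, 0.0, -103.5]
ft_force: [1.2, -0.0, -0.2]
opening: -0.0001
time: 12.55
tcp_pos: [0.4851, -0.179, 0.1294]
tool_rot: [-180.0, 0.1, -103.5]
ft_force: [0.9, 0.3, 0.2]
opening: 0.0001
t 12.55 dock mm [-160.2   81.5  121.9] rot [-1.800e+02  1.000e-01 -1.035e+02] yawerr -0.15 F [0.9 0.3 0.2] Fdock [ 0.5 -0.8] op 0.0001 j [ -3.  14. -10.  -0. -66. -11.]
units tool [-2.81 -0.06  2.56]
```

View pics/s9.png

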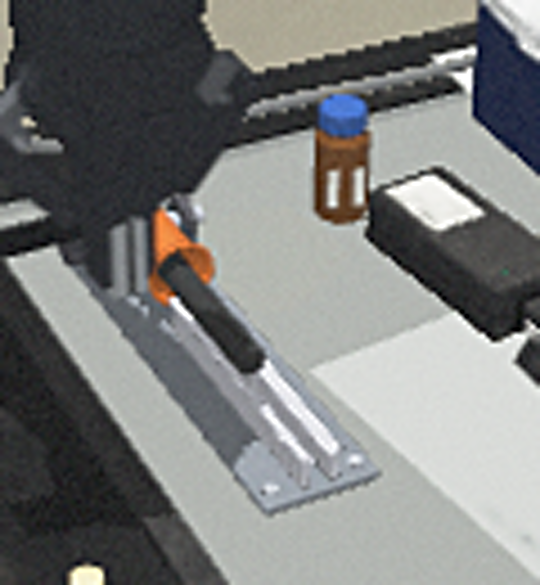

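```bash

python3 -m creep '-0.9 0 0 0 0 0 1;-0.95 0 0.2 0 0 0 1;-0.9 0 0.8 0 0 0 1;0 0 0.8 0 0 0 1;0 0 0.75 0 0 0 1'
python3 -m creep '0 0 0 0 0 0 1;-0.3 0 0 0 0 0 1;-0.3 0 0 0 0 0 1;-0.2 0 0 0 0 0 1;-0.2 0 0 0 0 0 1'
python3 st.py 28 81 58
```

```text
time: 13.1
tcp_pos: [0.5031, -0.1117, 0.0649]
tool_rot: [-180.0, 0.1, -103.4]
ft_force: [0.1, 0.2, 0.4]
opening: -0.0001
time: 13.6
tcp_pos: [0.5091, -0.0872, 0.0663]
tool_rot: [-179.9, 0.0, -103.4]
ft_force: [-0.4, 0.1, 0.7]
opening: 0.0001
t 13.6 dock mm [-65.4  79.3  58.8] rot [-179.9    0.  -103.4] yawerr -0.09 F [-0.4  0.1  0.7] Fdock [0.  0.5] op 0.0001 j [  8.  17. -15.   0. -57. -21.]
units tool [-3.73  0.07  0.03]
```

```bash

python3 -m creep '-0.15 0 0 0 0 0 1;-0.2 0 0 0 0 0 1;-0.2 0 0 0 0 0 1;-0.2 0 0 0 0 0 1;-0.2 0 0 0 0 0 1'
python3 st.py 28 81 58
python3 -m creep '-0.2 0 0 0 0 0 1;-0.2 0 0 0 0 0 1;-0.2 0 0 0 0 0 1;0 0 0 0 0 0 1'
python3 st.py 28 81 58
python3 - <<'E'
from h import *
s=env.snapshot("scene");crop(s,"pics/s10.png",240,90,380,240,4)
E
```

```text
time: 14.1
tcp_pos: [0.5143, -0.0662, 0.0669]
tool_rot: [-179.9, -0.1, -103.4]
ft_force: [-0.6, -3.7, 3.6]
opening: -0.0002
t 14.1 dock mm [-43.7  79.   59.4] rot [-1.799e+02 -1.000e-01 -1.034e+02] yawerr -0.1 F [-0.6 -3.7  3.6] Fdock [-3.7 -0.3] op -0.0002 j [ 10.  18. -15.   0. -57. -24.]
units tool [-2.87  0.08  0.06]
time: 14.5
tcp_pos: [0.5178, -0.0493, 0.0655]
tool_rot: [-180.0, 0.0, -103.4]
ft_force: [-0.3, -1.4, 1.5]
opening: 0.0002
t 14.5 dock mm [-26.5  79.6  58. ] rot [-180.     0.  -103.4] yawerr -0.08 F [-0.3 -1.4  1.5] Fdock [-1.4 -0.1] op 0.0002 j [ 12.  18. -15.  -0. -57. -25.]
units tool [-2.18  0.06  0.  ]
```

View pics/s10.png

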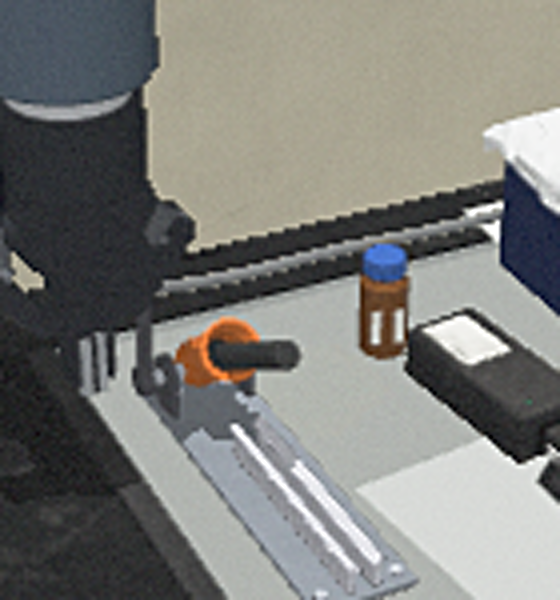

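```bash

python3 -m creep '-0.2 0.04 0 0 0 0 1;-0.2 0.04 0 0 0 0 1;-0.2 0.04 0 0 0 0 1;-0.2 0 0 0 0 0 1;-0.2 0 0 0 0 0 1'
python3 -m creep '-0.2 0 0 0 0 0 1;-0.2 0 0 0 0 0 1;-0.2 0 0 0 0 0 1;-0.15 0 0 0 0 0 1;-0.1 0 0 0 0 0 1'
python3 st.py 28 82 58
python3 - <<'E'
from h import *
s=env.snapshot("scene");crop(s,"pics/s11.png",240,90,380,240,4)
E
```

```text
time: 15.05
tcp_pos: [0.5197, -0.0246, 0.0651]
tool_rot: [179.9, -0.0, -103.4]
ft_force: [-1.2, -2.2, -0.6]
opening: -0.0003
time: 15.55
tcp_pos: [0.5249, -0.0043, 0.0652]
tool_rot: [179.9, -0.0, -103.4]
ft_force: [-1.2, -2.4, -2.6]
opening: 0.0003
t 15.55 dock mm [19.  83.  57.7] rot [ 179.9   -0.  -103.4] yawerr -0.11 F [-1.2 -2.4 -2.6] Fdock [-2.7  0.6] op 0.0003 j [ 17.  18. -14.  -0. -58. -30.]
units tool [-0.36 -0.04 -0.01]
```

View pics/s11.png

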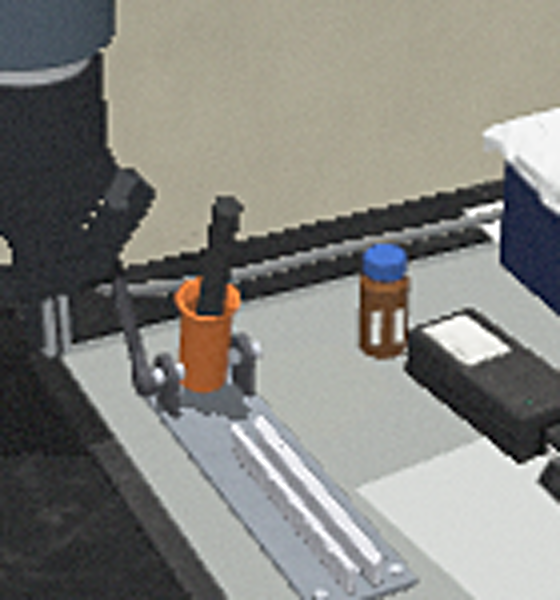

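```bash

python3 -m creep '-0.15 0 0 0 0 0 1;-0.12 0 0 0 0 0 1;-0.08 0 0 0 0 0 1;0 0 0 0 0 0 1'
python3 st.py 28 82 58
python3 -m creep '-0.08 0 0 0 0 0 1;-0.08 0 0 0 0 0 1;0 0 0 0 0 0 1'
python3 st.py 28 82 58
```

```text
time: 16.0
tcp_pos: [0.5269, 0.0041, 0.0652]
tool_rot: [179.9, -0.0, -103.4]
ft_force: [-2.2, -4.1, -3.3]
opening: -0.0001
t 16.0 dock mm [27.6 83.  57.7] rot [ 179.9   -0.  -103.4] yawerr -0.11 F [-2.2 -4.1 -3.3] Fdock [-4.5  1.2] op -0.0001 j [ 17.  19. -14.  -0. -58. -31.]
units tool [-0.02 -0.04 -0.01]
time: 16.3
tcp_pos: [0.5273, 0.0066, 0.065]
tool_rot: [179.9, -0.2, -103.4]
ft_force: [-1.0, -7.6, -5.4]
opening: -0.0002
t 16.3 dock mm [30.1 83.2 57.5] rot [ 179.9   -0.2 -103.4] yawerr -0.11 F [-1.  -7.6 -5.4] Fdock [-7.6 -0.7] op -0.0002 j [ 18.  19. -14.   0. -58. -31.]
units tool [ 0.09 -0.05 -0.02]
```

```bash

python3 -m creep '-0.08 0 0 0 0 0 1;-0.08 0 0 0 0 0 1;0 0 0 0 0 0 1'
python3 st.py
python3 -m creep '-0.06 0 0 0 0 0 1;-0.04 0 0 0 0 0 1;0 0 0 0 0 0 1'
python3 st.py
```

```text
time: 16.6
tcp_pos: [0.5274, 0.0071, 0.065]
tool_rot: [179.8, -0.5, -103.4]
ft_force: [-1.5, -21.7, -5.0]
opening: -0.0001
t 16.6 dock mm [30.7 83.2 57.5] rot [ 179.8   -0.5 -103.4] yawerr -0.11 F [ -1.5 -21.7  -5. ] Fdock [-21.5  -3.5] op -0.0001 j [ 18.  19. -14.   0. -58. -32.]
time: 16.9
tcp_pos: [0.5274, 0.0074, 0.0649]
tool_rot: [179.8, -0.7, -103.4]
ft_force: [-0.7, -28.7, -5.7]
opening: -0.0002
t 16.9 dock mm [30.9 83.3 57.4] rot [ 179.8   -0.7 -103.4] yawerr -0.12 F [ -0.7 -28.7  -5.7] Fdock [-28.   -5.9] op -0.0002 j [ 18.  19. -14.   1. -58. -32.]
```

```bash

python3 -m creep '0.2 0 0 0 0 0 1;0.3 0 0 0 0 0 1;0.3 0.3 0 0 0 0 1;0 0.9 0 0 0 0 1;0 0.9 0 0 0 0 1'
python3 -m creep '0 0.9 0 0 0 0 1;0 0.5 -0.8 0 0 0 1;0 0 -0.9 0 0 0 1;0 0 -0.9 0 0 0 1;0 0 0 0 0 0 1'
python3 -m creep '0 0 0 0 0 0 1;0 0 0 0 0 0 1;0 0 0 0 0 0 1;0 0 0 0 0 0 1;0 0 0 0 0 0 1'
python3 st.py
python3 - <<'E'
from h import *
s=env.snapshot("scene");crop(s,"pics/s12.png",240,90,400,240,4)
t=env.snapshot("top");crop(t,"pics/t12.png",200,110,400,260,4)
p=np.load("dock.npy");c,n=np.cos(p[2]),np.sin(p[2])
def P(x,y,z):return [p[0]+c*x-n*y,p[1]+n*x+c*y,.0075+z]
# predicted upright: pin ends, cup mouth centre, marker top
for d,x0,y0 in((s,240,90),(t,200,110)):
    print(((proj(d,[P(.046,.034,.078),P(.046,.096,.078),P(0,0,.09),P(0,0,.158)])-[x0,y0])*4).round())
E
```

```text
time: 17.4
tcp_pos: [0.4741, 0.0078, 0.0661]
tool_rot: [-179.9, 0.1, -103.5]
ft_force: [-0.5, 0.1, 0.0]
opening: 0.0002
time: 17.9
tcp_pos: [0.4425, 0.0165, 0.1344]
tool_rot: [-179.5, 0.3, -103.4]
ft_force: [-0.3, -0.3, 0.1]
opening: -0.0003
time: 18.4
tcp_pos: [0.4399, 0.0151, 0.1301]
tool_rot: [180.0, -0.0, -103.4]
ft_force: [-0.3, 0.4, 0.2]
opening: -0.0
t 18.4 dock mm [ 18.2 170.3 122.6] rot [ 180.    -0.  -103.4] yawerr -0.12 F [-0.3  0.4  0.2] Fdock [0.3 0.4] op -0.0 j [ 22.   6. -20.  -0. -64. -36.]
[[114. 269.]
 [ 12. 294.]
 [201. 273.]
 [198. 164.]]
[[158. 390.]
 [143. 502.]
 [246. 333.]
 [226. 301.]]
```

View pics/s12.png

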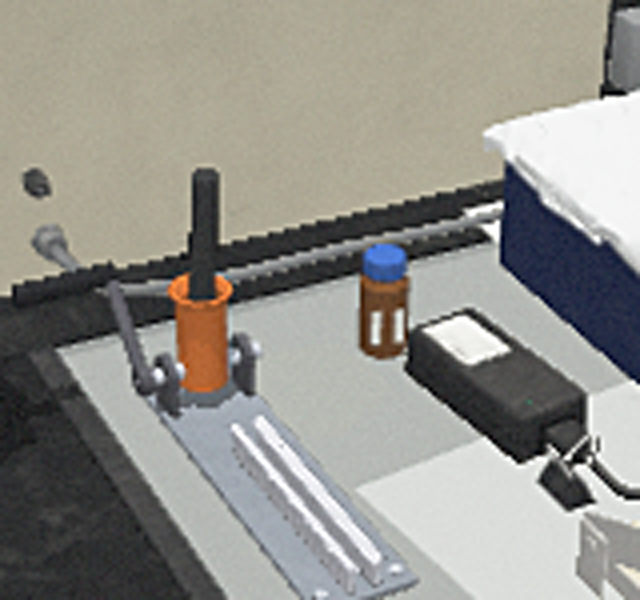

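View pics/t12.png

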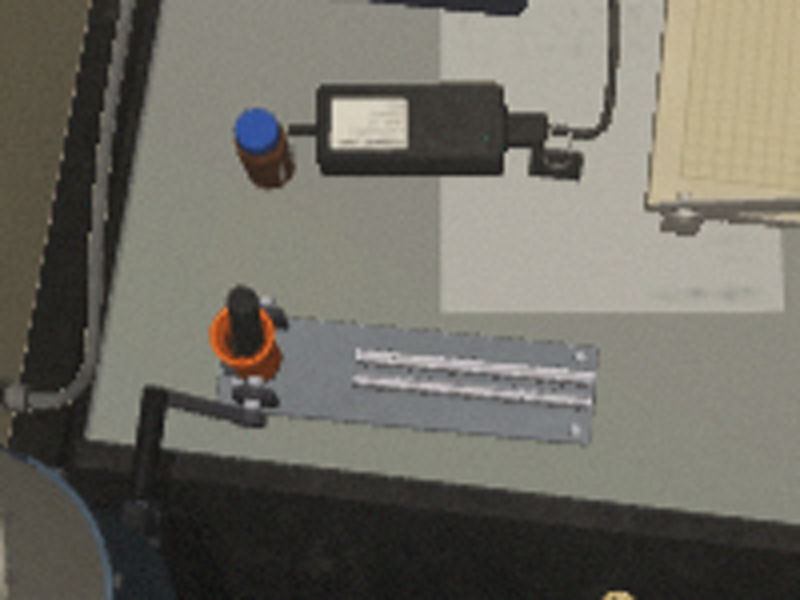

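```bash
python3 -c "
from rig import env
print(env.sign_off(), env.sense()['time'])"
```

```text
the job is handed in; nothing more can be done
the job is handed in; nothing more can be done
```

The marker is standing in the upright cup. I handed the job in at about 18.5 s of the 64 s allowed, with the gripper clear and reading no load.

- **Laying the cup flat:** I pushed the crank handle to dock -x until it stopped hard. The handle force rose from 5 N to 24 N within about 2.5 mm of finger travel. The finger was at x = -27.5 mm, where I predicted -28 mm for a flat cup.
- **Sliding the marker home:** I slid it along the trough with closed fingertips just above the rails. Resistance rose to 5–8 N with the finger at -136.7 mm. That puts the tail at -126 mm, which is fully home.
- **Raising the cup:** I pushed the handle to dock +x until it stopped hard. The force climbed to 28 N, with almost no movement over the last 1 mm or so. The finger ended at +30.9 mm, about 3 mm past my estimate of 28 mm. I put that down to the finger flexing and contact error. I then let go and backed away.

**Last checks:** the final pictures show the cup upright and the marker standing in it. The marker's top and the handle sit within about 2 pixels of where I predicted, in line with the roughly 2-pixel offset the scene camera showed from the start. By eye, the vial and clip are where they began. The brass weight is only partly in the last top picture, so I did not fully check it at the end. The gripper never came near it at low height.

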